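Row of lampholders in the orange tray

TASK

The orange tray on the bench has three black ring marks in a row, and one white ceramic lampholder already stands on the mark at one end. Leave that one where it is and complete the row: stand the two white lampholders from the bench upright, mouth up, centred on the two free marks, one on each. They are ceramic, so set them down without dropping them; the black lampholder and the other things on the bench are not needed.

Things in the scene. Friction and masses are not known exactly. Their poses are not given: they have to be found in the camera images.
- tray: fixed shallow orange tray, 160 mm (x) by 330 mm (y), floor 4 mm thick, rim 4 mm thick, 16 mm high; origin at the centre of its underside, on the bench. Three black ring marks, 62 mm across, along its y axis: centres at x = 0, y = -95, 0 and +95 mm. The one at +95 is already taken, the others free. A lampholder on its floor has its middle 30 mm above the origin.
- holder_a_center (a point): white ceramic lampholder (round lamp socket, dark brass-ringed mouth on top), upright; 46 mm diameter from 5 to 42 mm up, 42 mm above, 52 mm high, 0.08 to 0.17 kg. Point: on its axis, 26 mm above its foot; z axis up out of the mouth. Starts on the bench.
- holder_b_center (a point): white ceramic lampholder (round lamp socket, dark brass-ringed mouth on top), upright; 46 mm diameter from 5 to 42 mm up, 42 mm above, 52 mm high, 0.08 to 0.17 kg. Point: on its axis, 26 mm above its foot; z axis up out of the mouth. Starts on the bench, interchangeable with the other. Near them may stand a black one of the same shape and a blue roll of tape (19 mm high), not needed.
- holder_c_center (a point): white ceramic lampholder (round lamp socket, dark brass-ringed mouth on top), upright; 46 mm diameter from 5 to 42 mm up, 42 mm above, 52 mm high, 0.08 to 0.17 kg. Point: on its axis, 26 mm above its foot; z axis up out of the mouth. Already stands in the tray on the mark at y = +95 mm; it stays there.
There are look-alikes about, which are no part of the job. Leave any red look-alike of the part that bears holder_a_center alone. What is shaped like the part that bears holder_b_center but green is not meant.

How it is judged:
By the outcome, as a careful person would: the job done as asked, in the order asked, and still so for the second after the job is handed in, with the robot touching nothing.
It also fails if it takes over 53 s, if anything falls off the work surface, if the arm or the gripper's body presses on something with over 40 N, if the wrist force passes 120 N, or if a joint passes its speed limit or range.

ROBOT

A 7-joint arm with a two-finger parallel gripper is mounted at the origin on the work surface. World frame = base frame: x ahead of the robot, y to its left, z up, the work surface at z = 0. Lengths are in m, angles in rad, forces in N, time in s.
With the tool pointing down it reaches from about 0.4 to 0.9 m from the base axis. Payload 5.6 kg.
Tool frame: the origin (TCP) lies on the centre line of the jaws, within the pads' length; the fingertips stand 11 mm ahead of it and the grasp point (between the pads) lies 8 mm behind it; z points along the fingers, x is the direction in which the jaws open and shut, and the axes are right-handed (so a half turn about z gives the same grasp; the last joint's range is limited). The gripper opens to 92 mm and grips with 3 to 60 N. Pads are 20 mm wide; open, the fingers measure 128 mm over their backs; the gripper's body (75 mm by 189 mm) begins 69 mm behind the grasp point.
Start: joints at [-1.264, 0.468, -0.012, 1.603, 0.006, 1.071, -0.056], TCP at [0.223, 0.611, 0.2] pointing down, gripper open.
Joint ranges: [-2.53, 2.53], [-0.31, 2.02], [-1.57, 1.55], [0.28, 2.44], [-1.29, 4.43], [0.15, 1.84], [-2.92, 2.92]. Speed limits (rad/s): [2.57, 2.57, 3.14, 3.14, 3.14, 3.14, 3.14].

INTERFACE

Orientations are given as [roll, pitch, yaw] about the fixed x, y, z axes, in that order (R = Rz(yaw) Ry(pitch) Rx(roll)).
In Python, from station import env, read_camera, camera_model, order, finder gives the robot as it stands. The module is installed in compiled form; this text tells all that it offers.
- The arm moves only by the tool play_rows, never from a script. Its argument "rows" is a list of rows, each a list of 2 entries, a list of its own where there are three numbers: the shift along the world's x, y, z in cm, then the turn, a rotation vector about the world's x, y, z in degrees. A call has exactly 8 rows; each row shifts and turns the commanded pose from where the row before left it; what a row does not reach is not made up. A row lasts 1/12 s, in which the tool goes at most 41.7 mm and 7.16 degrees, less where a joint would pass 70% of its speed; a pose out of reach is approached as far as the arm can. A call is refused whole if a number of a shift passes 4.17 or a number of a turn 7.16, either way. A call with a gripper value outside its range is refused whole. "claw" is the finger opening in cm, from 0 to 9.19, set as the call begins (left out, the last holds). The fingers move at their own pace and stop on an object; "force" is the grip in N (left out, the last holds). Time passes only in rows, so rows that do not move let the fingers close, or fill a call up. It gives the time, the measured TCP pose, the force and the opening at its end, in the units of the state.
- env.get_obs(): the state, without advancing time (a new reading comes with each control period).
- read_camera(name): name is "side" or "top" or "wrist"; returns the picture (400x640x3 uint8, red, green, blue); there is no depth.
- camera_model(name): a dict with "camera_matrix" (3x3 intrinsics, pixels), "cam_to_world" (4x4, takes a point from camera to world coordinates). Camera axes: x right, y down, z forward; pixel columns grow to the right and rows downward; lengths in m; the calibration is good to about 2 mm. A picture is of the moment at which its call begins: read the wrist's pose just before it. camera_model takes no time and is no camera call; for the wrist camera it gives the pose at the moment of the call.
- order.finish_job(): hands the job in, once; it reports no verdict.
Trained networks look in the newest picture that a camera, given by its name, has taken for a name from the list of things; names that differ only in an ending like _2 or _b are one class to them, and where a whole thing is asked for, a point or a joint stands for the part that bears it (a point fixed in the world has none). Each returns a list of dicts, best first, with "score" (0 to 1); they miss things now and then, are a little off and sometimes report something else, mostly with a low value. They report only what shows in the picture. A call takes as long as a camera call. They do not tell look-alikes from the thing itself.
- finder.regions_of(query, camera): "region" (400x640 bool, what is visible of it) and "extent" ([left, top, right, bottom] in pixels, round what is visible of it).
The state is a dict: "time": time; "joints": joint angles; "qvel": joint speeds; "tau": joint torques, N m; "tcp_pos": TCP position; "eef_rot": TCP orientation; "wrist_force": force on the tool from outside, world axes, zero at the start; "torque": the same for the moment, N m; "opening": finger opening in m.
Only numpy, scipy, OpenCV 4.12 (cv2) and the standard library are available. Lean on these libraries where they do the work, as an engineer would, in place of code of your own. Each camera call takes 0.05 s, during which the arm holds its last target.

## Working session

There is one attempt and no reset: what is moved stays moved. The work goes in short steps, Python scripts to look and compute and a tool call to move; the robot and the scene stay as the last step left them, time stands still between calls to the robot, and variables do not carry over. Pictures are saved under pics/ and viewed, and the job is handed in when it is done.

Besides the shell and the picture viewer there is one more tool, called after ">>>" by a JSON object that holds its "api" and its "payload". play_rows: Moves the arm, as the interface text tells. Its arguments: {"type":"object","properties":{"rows":{"type":"array"},"claw":{"type":"number"},"force":{"type":"number"}},"required":["rows"]}

```bash
mkdir -p pics; python3 - <<'E'
from station import env, read_camera, camera_model
import cv2, numpy as np
o=env.get_obs(); print({k:np.round(v,3) for k,v in o.items()})
for n in ("top","side","wrist"):
    im=read_camera(n); cv2.imwrite(f"pics/{n}0.png",im[:,:,::-1])
    m=camera_model(n); print(n,np.round(m["camera_matrix"],1).tolist(),np.round(m["cam_to_world"],3).tolist())
E
```

```text
{'time': np.float64(0.0), 'joints': array([-1.264,  0.468, -0.012,  1.604,  0.006,  1.071, -0.056]), 'qvel': array([-0.003,  0.002,  0.   , -0.   , -0.001, -0.001, -0.   ]), 'tau': array([-1.0000e-03, -5.2058e+01, -1.3000e-02, -2.4374e+01, -5.7000e-02,
        1.7000e-02,  0.0000e+00]), 'tcp_pos': array([0.223, 0.61 , 0.199]), 'eef_rot': array([3.141e+00, 2.000e-03, 1.221e+00]), 'wrist_force': array([-0.404,  0.639, -0.147]), 'torque': array([-0.043, -0.017,  0.061]), 'opening': np.float64(0.092)}
top [[447.7, 0.0, 324.4], [0.0, 447.7, 202.2], [0.0, 0.0, 1.0]] [[-0.02, -0.997, 0.08, 0.418], [-1.0, 0.02, 0.004, -0.031], [-0.005, -0.08, -0.997, 1.245], [0.0, 0.0, 0.0, 1.0]]
side [[363.2, 0.0, 314.3], [0.0, 363.2, 200.0], [0.0, 0.0, 1.0]] [[-0.994, -0.064, 0.089, 0.422], [-0.109, 0.494, -0.863, 0.805], [0.012, -0.867, -0.498, 0.556], [0.0, 0.0, 0.0, 1.0]]
wrist [[312.3, 0.0, 315.4], [0.0, 312.3, 201.6], [0.0, 0.0, 1.0]] [[0.343, 0.906, 0.247, 0.153], [0.939, -0.33, -0.09, 0.636], [-0.0, 0.263, -0.965, 0.384], [0.0, 0.0, 0.0, 1.0]]
```

View pics/top0.png

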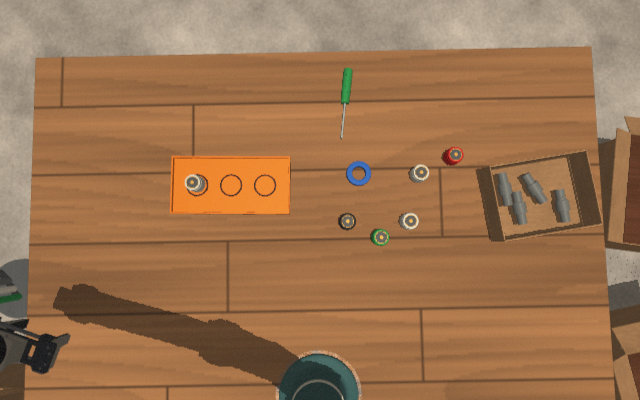

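View pics/side0.png

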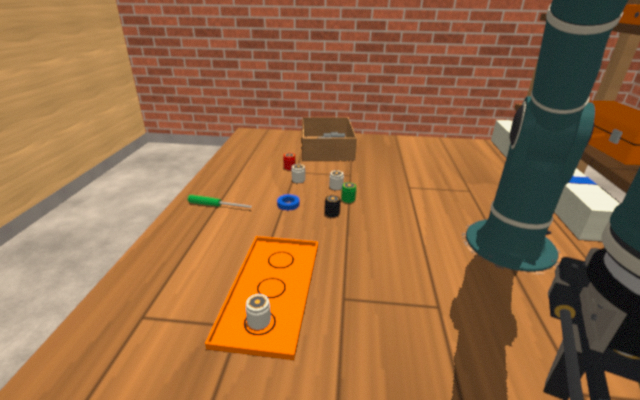

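```bash
python3 - <<'E'
from station import env, read_camera, camera_model, finder
import cv2, numpy as np
for cam in ("top","side"):
  for q in ("holder_a_center","tray"):
    for r in finder.regions_of(q,cam): print(cam,q,round(r["score"],2),np.round(r["extent"]).tolist(), int(r["region"].sum()))
E
```

```text
top holder_a_center 0.71 [441.0, 148.0, 464.0, 165.0] 289
top holder_a_center 0.66 [410.0, 168.0, 426.0, 181.0] 231
top tray 0.82 [171.0, 157.0, 290.0, 213.0] 6497
side holder_a_center 0.59 [284.0, 152.0, 296.0, 172.0] 188
side holder_a_center 0.53 [292.0, 165.0, 305.0, 182.0] 216
side tray 0.8 [206.0, 238.0, 314.0, 361.0] 8450
```

```bash
cat > h.py <<'E'
import numpy as np, cv2
from station import env, read_camera, camera_model, finder
def ray(cam,uv,z,m=None):
    m=m or camera_model(cam); K=m["camera_matrix"];T=m["cam_to_world"]
    d=T[:3,:3]@np.linalg.inv(K)@np.array([uv[0],uv[1],1.]); o=T[:3,3]
    return o+d*(z-o[2])/d[2]
def proj(cam,p,m=None):
    m=m or camera_model(cam); K=m["camera_matrix"];T=m["cam_to_world"]
    c=T[:3,:3].T@(np.asarray(p)-T[:3,3]); q=K@c; return q[:2]/q[2]
E
python3 - <<'E'
from h import *
im=cv2.imread("pics/top0.png")
a=cv2.resize(im[145:225,165:297],None,fx=6,fy=6,interpolation=cv2.INTER_CUBIC)
b=cv2.resize(im[140:250,330:470],None,fx=5,fy=5,interpolation=cv2.INTER_CUBIC)
cv2.imwrite("pics/za.png",a);cv2.imwrite("pics/zb.png",b)
hsv=cv2.cvtColor(im,cv2.COLOR_BGR2HSV)
# tray: orange mask
m=((hsv[...,0]<18)&(hsv[...,1]>220)&(hsv[...,2]>150)).astype(np.uint8); m[:, :160]=0; m[:,300:]=0
m=cv2.morphologyEx(m,cv2.MORPH_CLOSE,np.ones((3,3)))
c=max(cv2.findContours(m,0,1)[0],key=cv2.contourArea)
bx=cv2.boxPoints(cv2.minAreaRect(c)); print(bx)
print([ray("top",p,0.016).round(4).tolist() for p in bx])
# marks: dark inside
for (u,v) in ((231,185),(265,185)):
    w=im[v-15:v+15,u-15:u+15].astype(int)
    d=np.clip(150-w[...,2],0,None); ys,xs=np.nonzero(d>0)
    # ellipse fit
    e=cv2.fitEllipse(np.stack([xs+u-15,ys+v-15],1).astype(np.float32)); print(e, ray("top",e[0],0.004).round(4))
for (u,v) in ((420,173),(410,221),(194,184)):
    w=hsv[v-14:v+14,u-14:u+14].astype(int)
    s=((w[...,1]<60)&(w[...,2]>110)).astype(np.uint8)
    ys,xs=np.nonzero(s); print(s.sum(),xs.min()+u-14,xs.max()+u-14,ys.min()+v-14,ys.max()+v-14)
    print("  ", ray("top",(u,v),0.052).round(4), proj("top",[*ray("top",(u,v),0.052)[:2],0]))
E
```

```text
Traceback (most recent call last):
ValueError: max() iterable argument is empty
```

View pics/za.png

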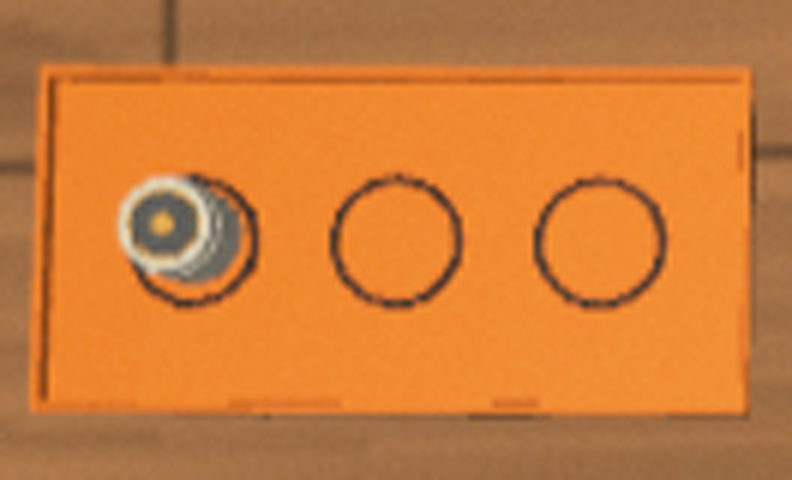

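View pics/zb.png

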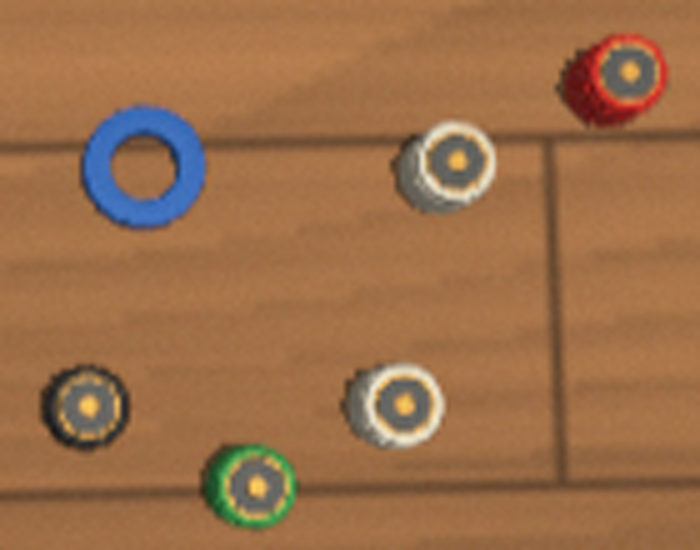

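```bash
python3 - <<'E'
from h import *
g=lambda x,y,f,ox,oy:((x+.5)/f-.5+ox,(y+.5)/f-.5+oy)
for n,(x,y) in dict(mid=(396.5,241),end=(600,242.5),occ=(193,241)).items():
    print(n, ray("top",g(x,y,6,165,145),0.004).round(4))
for n,(x,y) in dict(TL=(40,65),TR=(750,67),BR=(748,412),BL=(32,412)).items():
    print(n, ray("top",g(x,y,6,165,145),0.016).round(4))
print("C top", ray("top",g(165,223,6,165,145),0.056).round(4))
for n,(x,y) in dict(P=(457.5,161.5),Q=(404,406),black=(87,406),green=(257,487),red=(630,71)).items():
    print(n, ray("top",g(x,y,5,330,140),0.052).round(4))
print("tape", ray("top",g(143,167,5,330,140),0.015).round(4))
im=cv2.imread("pics/side0.png")
cv2.imwrite("pics/zs.png",cv2.resize(im[140:360,195:365],None,fx=3.5,fy=2.7 and 2.7))
E
```

```text
mid [0.5718 0.2341 0.004 ]
end [0.5691 0.1393 0.004 ]
occ [0.5737 0.3289 0.004 ]
TL [0.6558 0.3968 0.016 ]
TR [0.6481 0.0674 0.016 ]
BR [0.4881 0.0704 0.016 ]
BL [0.4947 0.3992 0.016 ]
C top [0.5755 0.3264 0.056 ]
P [ 0.5902 -0.2882  0.052 ]
Q [ 0.4596 -0.2549  0.052 ]
black [ 0.4629 -0.0862  0.052 ]
green [ 0.4181 -0.1755  0.052 ]
red [ 0.6375 -0.3828  0.052 ]
tape [ 0.596 -0.122  0.015]
```

View pics/wrist0.png

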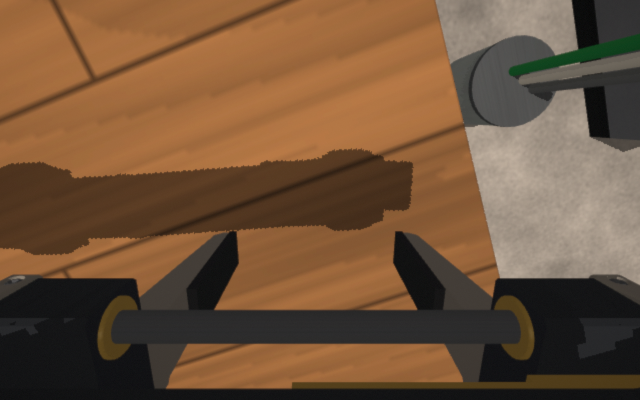

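>>> {"api": "play_rows", "payload": {"rows": [[[1.0, -1.5, 0.3], [0, 0, -3]], [[1.7, -3.3, 0.3], [0, 0, -3]], [[1.7, -3.5, 0.3], [0, 0, -3]], [[1.7, -3.5, 0.3], [0, 0, -3]], [[1.7, -3.5, 0.3], [0, 0, -3]], [[1.7, -3.5, 0.3], [0, 0, -3]], [[1.7, -3.5, 0.3], [0, 0, -3]], [[1.7, -3.5, 0.3], [0, 0, -3]]]}}

```text
time: 1.02
tcp_pos: [0.3523, 0.3509, 0.2242]
eef_rot: [-3.141, -0.001, 0.8]
wrist_force: [1.9, 0.1, 0.5]
opening: 0.092
```

>>> {"api": "play_rows", "payload": {"rows": [[[1.4, -3.6, 0.3], [0, 0, -3]], [[1.4, -3.6, 0.3], [0, 0, -3]], [[1.4, -3.6, 0.3], [0, 0, -3]], [[1.4, -3.6, 0.3], [0, 0, -3]], [[1.4, -3.6, 0.3], [0, 0, -3]], [[1.4, -3.6, 0.3], [0, 0, -3]], [[1.4, -3.6, 0.3], [0, 0, -3]], [[1.4, -3.6, 0.3], [0, 0, -3]]]}}

```text
time: 1.68
tcp_pos: [0.4641, 0.0628, 0.2483]
eef_rot: [-3.141, -0.001, 0.381]
wrist_force: [0.6, -0.1, -0.1]
opening: 0.0918
```

>>> {"api": "play_rows", "payload": {"rows": [[[0.8, -3.6, 0], [0, 0, -3]], [[0.8, -3.6, 0], [0, 0, -3]], [[0.8, -3.6, 0], [0, 0, -3]], [[0.8, -3.6, 0], [0, 0, -3]], [[0.8, -3.6, 0], [0, 0, -3]], [[0.8, -3.6, 0], [0, 0, -3]], [[0.8, -3.6, 0], [0, 0, -3]], [[0.2, -1.6, 0], [0, 0, -1]]]}}

```text
time: 2.35
tcp_pos: [0.5219, -0.2085, 0.2482]
eef_rot: [3.139, -0.001, -0.008]
wrist_force: [0.1, 0.3, 0.0]
opening: 0.0919
```

```bash
python3 - <<'E'
from h import *
m0=camera_model("wrist"); im=read_camera("wrist")[:,:,::-1].copy(); m=camera_model("wrist")
print(np.abs(m0["cam_to_world"]-m["cam_to_world"]).max(), env.get_obs()["tcp_pos"].round(4))
np.save("m1.npy",m0["cam_to_world"]); cv2.imwrite("pics/w1.png",im)
for r in finder.regions_of("holder_a_center","wrist"): print(round(r["score"],2),np.round(r["extent"]).tolist())
for n,p in dict(P=[.5902,-.2882,.052],Q=[.4596,-.2549,.052]).items(): print(n,proj("wrist",p,m0))
cv2.imwrite("pics/w1z.png",cv2.resize(im[140:300,170:480],None,fx=2.5,fy=2.5,interpolation=cv2.INTER_CUBIC))
E
```

```text
0.002163575850683961 [ 0.5215 -0.2103  0.2482]
0.68 [349.0, 212.0, 385.0, 254.0]
0.57 [378.0, 270.0, 412.0, 309.0]
P [367.85513241 237.64255088]
Q [266.71179979 214.10992198]
```

View pics/w1.png

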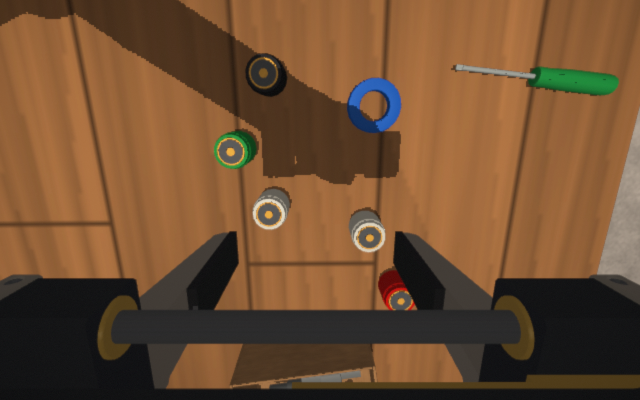

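View pics/w1z.png

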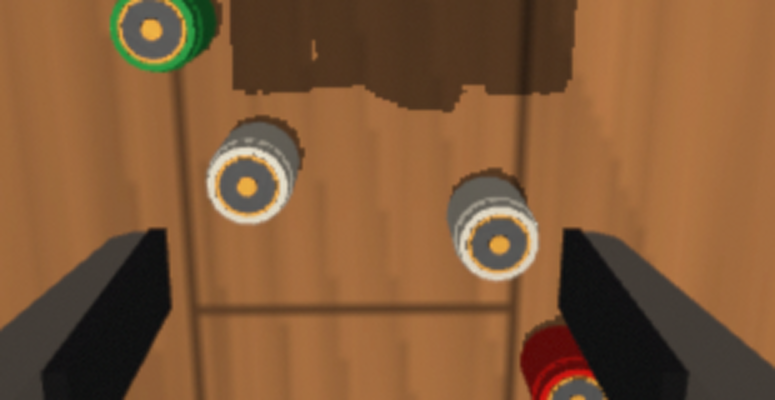

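```bash
python3 - <<'E'
from h import *
m=dict(camera_model("wrist")); m["cam_to_world"]=np.load("m1.npy")
for n,z in dict(P=(498,243.5),Q=(249,186),green=(152,30)).items():
    print(n,ray("wrist",((z[0]+.5)/2.5-.5+170,(z[1]+.5)/2.5-.5+140),.052,m).round(4))
print(env.get_obs()["tcp_pos"],env.get_obs()["eef_rot"])
E
```

```text
P [ 0.5915 -0.2875  0.052 ]
Q [ 0.4629 -0.2549  0.052 ]
green [ 0.4196 -0.1753  0.052 ]
[ 0.52126721 -0.20732961  0.24786629] [ 3.13931618e+00  8.49930029e-05 -6.92701578e-03]
```

>>> {"api": "play_rows", "payload": {"rows": [[[1.75, -2.1, -2], [0, 0, 0]], [[1.75, -2.1, -2], [0, 0, 0]], [[1.7, -2.1, -2], [0, 0, 0]], [[1.7, -2.0, -2], [0, 0, 0]], [[0, 0, -3], [0, 0, 0]], [[0, 0, -3], [0, 0, 0]], [[0, 0, -3], [0, 0, 0]], [[0, 0, -2.3], [0, 0, 0]]]}}

```text
time: 3.12
tcp_pos: [0.5902, -0.2838, 0.0521]
eef_rot: [-3.139, 0.002, 0.001]
wrist_force: [-0.1, -0.7, -0.5]
opening: 0.0919
```

>>> {"api": "play_rows", "payload": {"rows": [[[0, 0, -1.5], [0, 0, 0]], [[0, 0, -1.0], [0, 0, 0]], [[0, 0, -0.8], [0, 0, 0]], [[0, 0, -0.2], [0, 0, 0]], [[0, 0, 0], [0, 0, 0]], [[0, 0, 0], [0, 0, 0]], [[0, 0, 0], [0, 0, 0]], [[0, 0, 0], [0, 0, 0]]]}}

```text
time: 3.78
tcp_pos: [0.5915, -0.2867, 0.0209]
eef_rot: [3.141, -0.002, -0.001]
wrist_force: [-0.7, 0.7, 0.3]
opening: 0.0921
```

>>> {"api": "play_rows", "payload": {"rows": [[[0, 0, 0], [0, 0, 0]], [[0, 0, 0], [0, 0, 0]], [[0, 0, 0], [0, 0, 0]], [[0, 0, 0], [0, 0, 0]], [[0, 0, 0], [0, 0, 0]], [[0, 0, 0], [0, 0, 0]], [[0, 0, 0], [0, 0, 0]], [[0, 0, 0], [0, 0, 0]]], "claw": 4.0, "force": 20}}

```text
time: 4.45
tcp_pos: [0.591, -0.2864, 0.0198]
eef_rot: [3.141, -0.0, -0.001]
wrist_force: [0.3, 0.1, -0.0]
opening: 0.045
```

>>> {"api": "play_rows", "payload": {"rows": [[[0, 0, 0.5], [0, 0, 0]], [[0, 0, 1.5], [0, 0, 0]], [[0, 0, 3], [0, 0, 0]], [[0, 0, 3], [0, 0, 0]], [[0, 1.0, 3], [0, 0, 0]], [[-0.2, 2.5, 2.5], [0, 0, 0]], [[-0.2, 3.5, 1.5], [0, 0, 0]], [[-0.2, 3.5, 1], [0, 0, 0]]]}}

```text
time: 5.12
tcp_pos: [0.5853, -0.182, 0.1834]
eef_rot: [3.141, -0.004, -0.004]
wrist_force: [0.4, 0.9, -1.1]
opening: 0.0451
```

>>> {"api": "play_rows", "payload": {"rows": [[[-0.2, 3.8, 0.5], [0, 0, 0]], [[-0.2, 3.8, 0.5], [0, 0, 0]], [[-0.2, 3.8, 0], [0, 0, 0]], [[-0.2, 3.8, 0], [0, 0, 0]], [[-0.2, 3.8, 0], [0, 0, 0]], [[-0.2, 3.8, 0], [0, 0, 0]], [[-0.1, 3.8, 0], [0, 0, 0]], [[0, 3.8, 0], [0, 0, 0]]]}}

```text
time: 5.78
tcp_pos: [0.5713, 0.1242, 0.1912]
eef_rot: [-3.141, -0.001, -0.001]
wrist_force: [0.4, -0.1, -1.7]
opening: 0.0449
```

>>> {"api": "play_rows", "payload": {"rows": [[[0, 3.0, 0], [0, 0, 0]], [[0, 2.5, 0], [0, 0, 0]], [[0, 1.5, 0], [0, 0, 0]], [[0, 0.5, 0], [0, 0, 0]], [[0, 0, 0], [0, 0, 0]], [[0, 0, 0], [0, 0, 0]], [[0, 0, 0], [0, 0, 0]], [[0, 0, 0], [0, 0, 0]]]}}

```text
time: 6.45
tcp_pos: [0.5721, 0.1954, 0.19]
eef_rot: [3.141, -0.0, -0.004]
wrist_force: [-0.5, -0.9, -1.6]
opening: 0.045
```

```bash
python3 - <<'E'
from h import *
m0=camera_model("wrist"); im=read_camera("wrist")[:,:,::-1].copy()
print(env.get_obs()["tcp_pos"].round(4),env.get_obs()["opening"])
np.save("m2.npy",m0["cam_to_world"]); cv2.imwrite("pics/w2.png",im)
for n,p in dict(mid=[.5718,.2341,.004],end=[.5691,.1393,.004]).items(): print(n,proj("wrist",p,m0))
E
```

```text
[0.5721 0.1958 0.19  ] 0.045167731875084584
mid [314.80989192 147.71624607]
end [312.98219159 223.98547564]
```

View pics/w2.png

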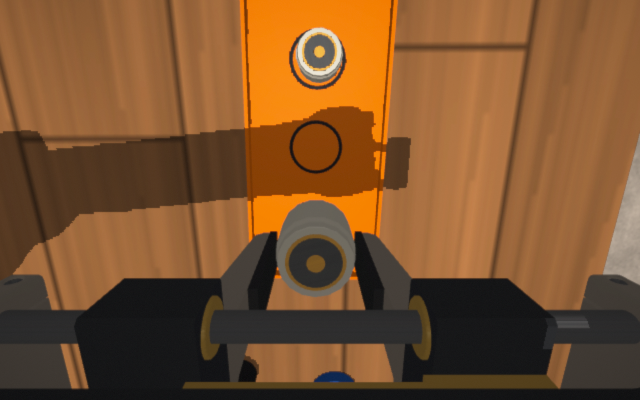

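```bash
python3 - <<'E'
from h import *
m=dict(camera_model("wrist")); m["cam_to_world"]=np.load("m2.npy")
im=cv2.imread("pics/w2.png")
g=im[115:180,285:347].max(2); b=(g<60).astype(np.uint8)
n,l,s,c=cv2.connectedComponentsWithStats(b); k=1+np.argmax(s[1:,4]); ys,xs=np.nonzero(l==k)
e=cv2.fitEllipse(np.stack([xs+285,ys+115],1).astype(np.float32)); print(e, ray("wrist",e[0],.004,m).round(4))
cv2.imwrite("pics/w2z.png",cv2.resize(im[190:310,260:370],None,fx=5,fy=5,interpolation=cv2.INTER_CUBIC))
cv2.imwrite("pics/w2y.png",cv2.resize(im[15:185,260:380],None,fx=3.5,fy=3.5,interpolation=cv2.INTER_CUBIC))
for p in ([.5721,.1958,.222],[.5721,.1958,.004+.2]): print(proj("wrist",p,m))
E
```

```text
((315.35504150390625, 146.5796661376953), (49.474273681640625, 49.964351654052734), 179.58493041992188) [0.5724 0.2354 0.004 ]
[315.13681142 259.1424866 ]
[315.14638553 245.72251136]
```

View pics/w2z.png

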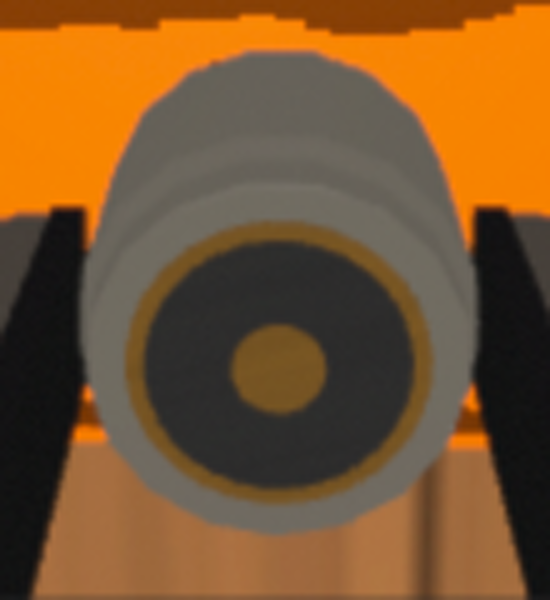

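>>> {"api": "play_rows", "payload": {"rows": [[[0, 1.0, -1], [0, 0, 0]], [[0, 1.5, -2], [0, 0, 0]], [[0, 1.0, -2.5], [0, 0, 0]], [[0, 0.5, -2.5], [0, 0, 0]], [[0, 0.05, -2.5], [0, 0, 0]], [[0, 0, -2.3], [0, 0, 0]], [[0, 0, -1.5], [0, 0, 0]], [[0, 0, -0.9], [0, 0, 0]]]}}

```text
time: 7.17
tcp_pos: [0.5701, 0.2379, 0.0347]
eef_rot: [3.14, 0.003, -0.001]
wrist_force: [-0.6, -0.1, -1.9]
opening: 0.0449
```

>>> {"api": "play_rows", "payload": {"rows": [[[0, 0, -0.6], [0, 0, 0]], [[0, 0, -0.3], [0, 0, 0]], [[0, 0, -0.2], [0, 0, 0]], [[0, 0, -0.1], [0, 0, 0]], [[0, 0, -0.1], [0, 0, 0]], [[0, 0, -0.05], [0, 0, 0]], [[0, 0, 0], [0, 0, 0]], [[0, 0, 0], [0, 0, 0]]]}}

```text
time: 7.83
tcp_pos: [0.572, 0.2383, 0.0247]
eef_rot: [-3.141, -0.001, -0.001]
wrist_force: [-0.9, -0.2, -1.6]
opening: 0.0447
```

```bash
python3 - <<'E'
from h import *
for i in range(4):
    m0=camera_model("wrist"); o=env.get_obs(); print(o["tcp_pos"].round(4),o["wrist_force"].round(2)); im=read_camera("wrist")[:,:,::-1].copy()
cv2.imwrite("pics/w3.png",im)
im=read_camera("top")[:,:,::-1]; cv2.imwrite("pics/t3.png",cv2.resize(im[145:225,165:297],None,fx=6,fy=6,interpolation=cv2.INTER_CUBIC))
E
```

```text
[0.572  0.2383 0.0247] [-0.94 -0.19 -1.58]
[0.572  0.2383 0.0246] [-0.37 -0.11 -2.04]
[0.572  0.2382 0.0246] [-0.33 -0.13 -1.42]
[0.5719 0.2382 0.0245] [-0.96 -0.75 -1.38]
```

View pics/w3.png

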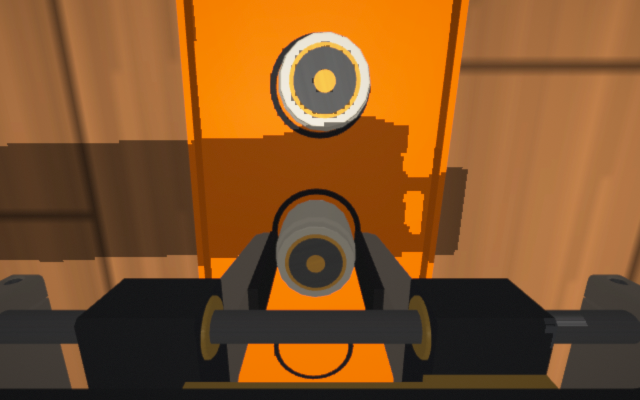

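>>> {"api": "play_rows", "payload": {"rows": [[[0, -0.15, 0], [0, 0, 0]], [[0, 0, 0], [0, 0, 0]], [[0, 0, 0], [0, 0, 0]], [[0, 0, -0.05], [0, 0, 0]], [[0, 0, 0], [0, 0, 0]], [[0, 0, 0], [0, 0, 0]], [[0, 0, 0], [0, 0, 0]], [[0, 0, 0], [0, 0, 0]]]}}

```text
time: 8.75
tcp_pos: [0.5719, 0.2366, 0.0238]
eef_rot: [3.142, -0.0, -0.001]
wrist_force: [-0.2, -0.5, -0.2]
opening: 0.0447
```

```bash
python3 - <<'E'
from h import *
for i in range(4):
    m=camera_model("wrist"); o=env.get_obs(); print(o["tcp_pos"].round(4),o["wrist_force"].round(2)); im=read_camera("wrist")[:,:,::-1].copy()
cv2.imwrite("pics/w4.png",im); cv2.imwrite("pics/w4z.png",cv2.resize(im[170:390,220:410],None,fx=2.7,fy=2.7))
t=np.linspace(0,2*np.pi,9)[:-1]
for a in t: print(np.degrees(a),proj("wrist",[.572+.031*np.cos(a),.235+.031*np.sin(a),.004],m).round(1))
E
```

```text
[0.5719 0.2366 0.0238] [-0.15 -0.49 -0.21]
[0.5718 0.2366 0.0238] [ 0.34  0.17 -1.12]
[0.5718 0.2366 0.0238] [-0.35  1.17 -1.18]
[0.5719 0.2367 0.0238] [ 0.43 -0.73 -0.85]
0.0 [360.  229.1]
45.0 [347.8 198.6]
90.0 [315.5 185.6]
135.0 [283.1 198.7]
180.0 [271.  229.2]
225.0 [284.8 258. ]
270.0 [315.5 269.5]
315.0 [346.2 258. ]
```

View pics/w4z.png

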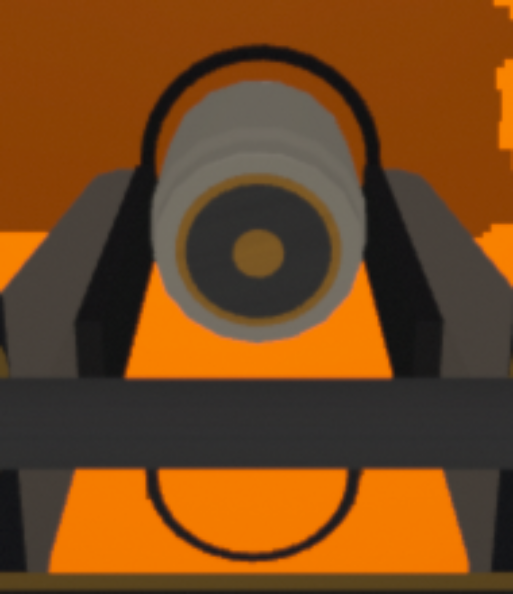

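>>> {"api": "play_rows", "payload": {"rows": [[[0, 0, 0], [0, 0, 0]], [[0, 0, 0], [0, 0, 0]], [[0, 0, 0], [0, 0, 0]], [[0, 0, 0], [0, 0, 0]], [[0, 0, 0], [0, 0, 0]], [[0, 0, 0], [0, 0, 0]], [[0, 0, 1], [0, 0, 0]], [[0, 0, 2], [0, 0, 0]]], "claw": 7.0}}

```text
time: 9.62
tcp_pos: [0.5701, 0.2359, 0.0525]
eef_rot: [3.139, 0.004, -0.001]
wrist_force: [0.1, 0.7, 0.2]
opening: 0.07
```

>>> {"api": "play_rows", "payload": {"rows": [[[0, 0, 3], [0, 0, 0]], [[0, 0, 3.5], [0, 0, 0]], [[0, 0, 3.5], [0, 0, 0]], [[0, -0.5, 3], [0, 0, 0]], [[0, -1, 1.6], [0, 0, 0]], [[0, -1, 0.5], [0, 0, 0]], [[0, -0.5, 0], [0, 0, 0]], [[0, 0, 0], [0, 0, 0]]], "claw": 9.19}}

```text
time: 10.28
tcp_pos: [0.5714, 0.2047, 0.2044]
eef_rot: [3.141, 0.001, -0.003]
wrist_force: [0.1, 0.1, 0.2]
opening: 0.0918
```

```bash
python3 - <<'E'
from h import *
m=camera_model("wrist"); im=read_camera("wrist")[:,:,::-1].copy(); o=env.get_obs(); print(o["tcp_pos"].round(4))
np.save("m5.npy",m["cam_to_world"]); cv2.imwrite("pics/w5.png",im)
c=proj("wrist",[.572,.2345,.03],m); print(c); x0,y0=int(c[0])-60,int(c[1])-60; print(x0,y0)
cv2.imwrite("pics/w5z.png",cv2.resize(im[y0:y0+180,x0:x0+120],None,fx=3.3,fy=3.3,interpolation=cv2.INTER_CUBIC))
E
```

```text
[0.571  0.2057 0.2036]
[315.84586639 156.50438708]
255 96
```

View pics/w5z.png

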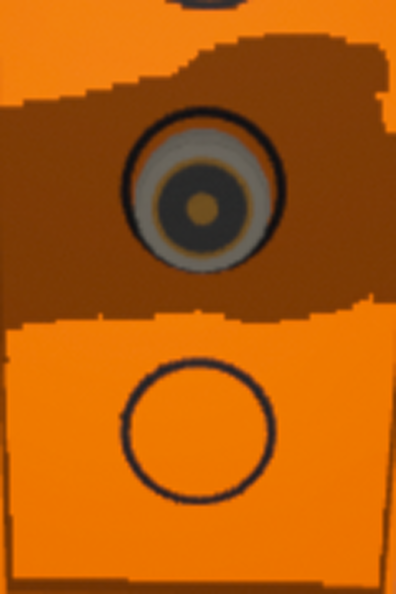

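```bash
python3 - <<'E'
from h import *
m=dict(camera_model("wrist")); m["cam_to_world"]=np.load("m5.npy")
f=lambda x,y:((x+.5)/3.3-.5+255,(y+.5)/3.3-.5+96)
print("ringmid",ray("wrist",f(204,188),.004,m).round(4),"holder",ray("wrist",f(203,206),.056,m).round(4))
im=cv2.imread("pics/w5.png"); u,v=map(int,f(198.5,431))
g=im[v-28:v+28,u-28:u+28].max(2); b=(g<80).astype(np.uint8)
n,l,s,c=cv2.connectedComponentsWithStats(b); k=1+np.argmax(s[1:,4]); ys,xs=np.nonzero(l==k)
e=cv2.fitEllipse(np.stack([xs+u-28,ys+v-28],1).astype(np.float32)); print(e,ray("wrist",e[0],.004,m).round(4))
E
```

```text
ringmid [0.5728 0.2361 0.004 ] holder [0.5723 0.236  0.056 ]
((314.5699768066406, 226.42103576660156), (41.92925262451172, 44.461036682128906), 91.03631591796875) [0.5701 0.1402 0.004 ]
```

>>> {"api": "play_rows", "payload": {"rows": [[[-0.5, -2.0, 0], [0, 0, 0]], [[-0.9, -3.8, 0], [0, 0, 0]], [[-0.9, -3.8, 0], [0, 0, 0]], [[-0.9, -3.8, 0], [0, 0, 0]], [[-0.9, -3.8, 0], [0, 0, 0]], [[-0.9, -3.8, 0], [0, 0, 0]], [[-0.9, -3.8, 0], [0, 0, 0]], [[-0.9, -3.8, 0], [0, 0, 0]]]}}

```text
time: 11.0
tcp_pos: [0.5024, -0.0803, 0.2034]
eef_rot: [3.141, 0.003, 0.0]
wrist_force: [0.7, 0.1, 0.6]
opening: 0.0919
```

>>> {"api": "play_rows", "payload": {"rows": [[[-0.9, -3.8, 0], [0, 0, 0]], [[-0.9, -3.8, -0.5], [0, 0, 0]], [[-0.9, -3.8, -0.5], [0, 0, 0]], [[-0.8, -2.5, -1], [0, 0, 0]], [[-0.5, -1.5, -1.5], [0, 0, 0]], [[-0.2, -1, -2], [0, 0, 0]], [[0, 0, -2], [0, 0, 0]], [[0, 0, -1], [0, 0, 0]]]}}

```text
time: 11.67
tcp_pos: [0.4596, -0.2428, 0.1164]
eef_rot: [-3.14, 0.006, -0.002]
wrist_force: [0.2, -0.3, 0.5]
opening: 0.092
```

```bash
python3 - <<'E'
from h import *
m=camera_model("wrist"); im=read_camera("wrist")[:,:,::-1].copy(); o=env.get_obs(); print(o["tcp_pos"].round(4))
np.save("m6.npy",m["cam_to_world"]); cv2.imwrite("pics/w6.png",im)
print(proj("wrist",[.4625,-.255,.052],m))
E
```

```text
[ 0.4593 -0.2419  0.1156]
[319.12593189 222.63889588]
```

View pics/w6.png

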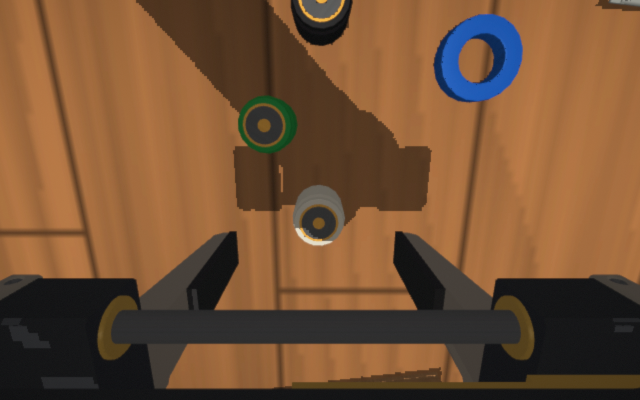

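>>> {"api": "play_rows", "payload": {"rows": [[[0, -0.5, -1.0], [0, 0, 0]], [[0, -0.5, -2.5], [0, 0, 0]], [[0, 0, -2.5], [0, 0, 0]], [[0, 0, -1.5], [0, 0, 0]], [[0, 0, -1], [0, 0, 0]], [[0, 0, -0.8], [0, 0, 0]], [[0, 0, -0.5], [0, 0, 0]], [[0, 0, -0.2], [0, 0, 0]]]}}

```text
time: 12.38
tcp_pos: [0.4621, -0.2534, 0.0196]
eef_rot: [3.141, -0.0, -0.0]
wrist_force: [-0.3, -1.1, 0.7]
opening: 0.0918
```

>>> {"api": "play_rows", "payload": {"rows": [[[0, 0, 0], [0, 0, 0]], [[0, 0, 0], [0, 0, 0]], [[0, 0, 0], [0, 0, 0]], [[0, 0, 0], [0, 0, 0]], [[0, 0, 0], [0, 0, 0]], [[0, 0, 0], [0, 0, 0]], [[0, 0, 0], [0, 0, 0]], [[0, 0, 0], [0, 0, 0]]]}}

```text
time: 13.05
tcp_pos: [0.4619, -0.2534, 0.0199]
eef_rot: [3.142, -0.0, -0.001]
wrist_force: [-0.0, -0.3, -0.8]
opening: 0.0917
```

Within ~1 mm; closing.

>>> {"api": "play_rows", "payload": {"rows": [[[0, 0, 0], [0, 0, 0]], [[0, 0, 0], [0, 0, 0]], [[0, 0, 0], [0, 0, 0]], [[0, 0, 0], [0, 0, 0]], [[0, 0, 0], [0, 0, 0]], [[0, 0, 0], [0, 0, 0]], [[0, 0, 0], [0, 0, 0]], [[0, 0, 0], [0, 0, 0]]], "claw": 4.0, "force": 20}}

```text
time: 13.72
tcp_pos: [0.4618, -0.2534, 0.0198]
eef_rot: [3.142, 0.0, -0.001]
wrist_force: [-0.7, -0.4, 0.1]
opening: 0.0445
```

>>> {"api": "play_rows", "payload": {"rows": [[[0, 0, 0.5], [0, 0, 0]], [[0, 0, 1.5], [0, 0, 0]], [[0, 0, 3], [0, 0, 0]], [[0, 0, 3], [0, 0, 0]], [[0.3, 1.0, 3], [0, 0, 0]], [[0.7, 2.5, 2.5], [0, 0, 0]], [[1, 3.5, 1.5], [0, 0, 0]], [[1, 3.5, 1], [0, 0, 0]]]}}

```text
time: 14.38
tcp_pos: [0.4925, -0.1483, 0.1822]
eef_rot: [3.142, -0.003, -0.004]
wrist_force: [1.2, -0.3, -0.9]
opening: 0.0447
```

>>> {"api": "play_rows", "payload": {"rows": [[[1.1, 3.7, 0], [0, 0, 0]], [[1.1, 3.7, 0], [0, 0, 0]], [[1.1, 3.7, 0], [0, 0, 0]], [[1.1, 3.7, 0], [0, 0, 0]], [[1.1, 3.7, 0], [0, 0, 0]], [[1.1, 3.5, 0], [0, 0, 0]], [[0.8, 2.5, 0], [0, 0, 0]], [[0.4, 1.5, 0], [0, 0, 0]]]}}

```text
time: 15.05
tcp_pos: [0.57, 0.1158, 0.1796]
eef_rot: [-3.141, 0.0, 0.004]
wrist_force: [0.1, -0.1, -1.4]
opening: 0.0448
```

>>> {"api": "play_rows", "payload": {"rows": [[[0, 1, 0], [0, 0, 0]], [[0, 0, 0], [0, 0, 0]], [[0, 0, 0], [0, 0, 0]], [[0, 0, 0], [0, 0, 0]], [[0, 0, 0], [0, 0, 0]], [[0, 0, 0], [0, 0, 0]], [[0, 0, 0], [0, 0, 0]], [[0, 0, 0], [0, 0, 0]]]}}

```text
time: 15.72
tcp_pos: [0.5698, 0.121, 0.1799]
eef_rot: [-3.142, -0.0, -0.002]
wrist_force: [-0.5, -0.1, -0.9]
opening: 0.0456
```

```bash
python3 - <<'E'
from h import *
m=camera_model("wrist"); im=read_camera("wrist")[:,:,::-1].copy(); o=env.get_obs(); p=o["tcp_pos"];print(p.round(4),o["opening"])
np.save("m7.npy",m["cam_to_world"]); cv2.imwrite("pics/w7.png",im)
print(proj("wrist",p+[0,0,.032],m), proj("wrist",[.570,.140,.004],m))
cv2.imwrite("pics/w7z.png",cv2.resize(im[120:300,255:375],None,fx=3.3,fy=3.3,interpolation=cv2.INTER_CUBIC))
E
```

```text
[0.5698 0.1212 0.1799] 0.044765010682457224
[315.27618488 259.45808551] [315.39742411 165.78851364]
```

View pics/w7z.png

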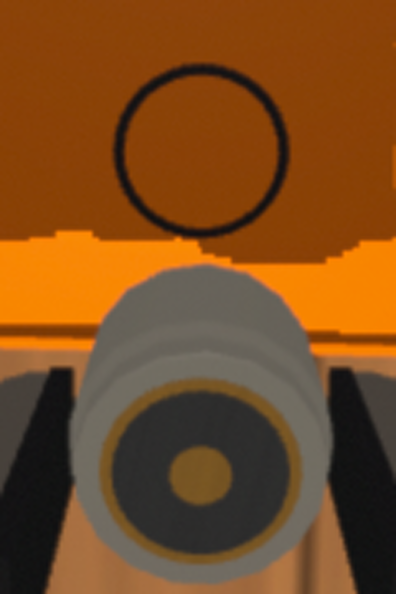

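>>> {"api": "play_rows", "payload": {"rows": [[[0, 0.5, -1], [0, 0, 0]], [[0, 1.0, -2], [0, 0, 0]], [[0, 0.4, -2.5], [0, 0, 0]], [[0, 0.1, -2.5], [0, 0, 0]], [[0, 0, -2.5], [0, 0, 0]], [[0, 0, -1.8], [0, 0, 0]], [[0, 0, -1.2], [0, 0, 0]], [[0, 0, -0.7], [0, 0, 0]]]}}

```text
time: 16.43
tcp_pos: [0.5687, 0.1416, 0.0356]
eef_rot: [3.14, 0.003, -0.0]
wrist_force: [0.1, -0.0, -1.4]
opening: 0.0448
```

>>> {"api": "play_rows", "payload": {"rows": [[[0, 0, -0.5], [0, 0, 0]], [[0, 0, -0.4], [0, 0, 0]], [[0, 0, -0.25], [0, 0, 0]], [[0, 0, -0.1], [0, 0, 0]], [[0, 0, -0.05], [0, 0, 0]], [[0, 0, 0], [0, 0, 0]], [[0, 0, 0], [0, 0, 0]], [[0, 0, 0], [0, 0, 0]]]}}

```text
time: 17.1
tcp_pos: [0.5701, 0.1418, 0.0252]
eef_rot: [-3.141, -0.001, -0.001]
wrist_force: [-0.1, 0.2, -1.1]
opening: 0.0449
```

```bash
python3 - <<'E'
from h import *
for i in range(3):
    m=camera_model("wrist"); o=env.get_obs(); print(o["tcp_pos"].round(4),o["wrist_force"].round(2)); im=read_camera("wrist")[:,:,::-1].copy()
E
```

```text
[0.5701 0.1418 0.0252] [-0.12  0.24 -1.13]
[0.57   0.1417 0.0251] [ 0.12  0.83 -0.99]
[0.57   0.1417 0.0251] [ 0.23 -0.64 -1.33]
```

Position as wanted; lower the last 1.3 mm and check contact.

>>> {"api": "play_rows", "payload": {"rows": [[[0, 0, -0.05], [0, 0, 0]], [[0, 0, -0.05], [0, 0, 0]], [[0, 0, -0.03], [0, 0, 0]], [[0, 0, 0], [0, 0, 0]], [[0, 0, 0], [0, 0, 0]], [[0, 0, 0], [0, 0, 0]], [[0, 0, 0], [0, 0, 0]], [[0, 0, 0], [0, 0, 0]]]}}

```text
time: 17.92
tcp_pos: [0.5699, 0.1417, 0.0238]
eef_rot: [-3.141, -0.0, -0.001]
wrist_force: [-1.9, -0.4, 5.9]
opening: 0.0451
```

```bash
python3 - <<'E'
from h import *
for i in range(3):
    m=camera_model("wrist"); o=env.get_obs(); print(o["tcp_pos"].round(4),o["wrist_force"].round(2)); im=read_camera("wrist")[:,:,::-1].copy()
E
```

```text
[0.5699 0.1417 0.0238] [-1.92 -0.44  5.94]
[0.5699 0.1417 0.0237] [-1.87  0.12  4.42]
[0.5699 0.1417 0.0238] [-2.41 -0.31  4.97]
```

Standing on the floor with about 5 N press. Release and rise.

>>> {"api": "play_rows", "payload": {"rows": [[[0, 0, 0], [0, 0, 0]], [[0, 0, 0], [0, 0, 0]], [[0, 0, 0], [0, 0, 0]], [[0, 0, 0], [0, 0, 0]], [[0, 0, 0], [0, 0, 0]], [[0, 0, 0], [0, 0, 0]], [[0, 0, 1], [0, 0, 0]], [[0, 0, 2], [0, 0, 0]]], "claw": 7.0}}

```text
time: 18.73
tcp_pos: [0.5681, 0.1411, 0.0523]
eef_rot: [3.14, 0.004, -0.001]
wrist_force: [-0.1, -0.2, 0.1]
opening: 0.07
```

>>> {"api": "play_rows", "payload": {"rows": [[[0, 0, 3], [0, 0, 0]], [[0, 0, 3.5], [0, 0, 0]], [[0, 0, 3.5], [0, 0, 0]], [[0, 0, 3.5], [0, 0, 0]], [[0, 0, 2], [0, 0, 0]], [[0, 0, 1], [0, 0, 0]], [[0, 0, 0], [0, 0, 0]], [[0, 0, 0], [0, 0, 0]]]}}

```text
time: 19.4
tcp_pos: [0.5693, 0.1417, 0.2181]
eef_rot: [-3.141, 0.001, -0.001]
wrist_force: [0.2, -0.5, 0.1]
opening: 0.0699
```

```bash
python3 - <<'E'
from h import *
m=camera_model("wrist"); im=read_camera("wrist")[:,:,::-1].copy(); o=env.get_obs(); p=o["tcp_pos"];print(p.round(4),o["opening"])
np.save("m8.npy",m["cam_to_world"]); cv2.imwrite("pics/w8.png",im)
cv2.imwrite("pics/w8z.png",cv2.resize(im[20:260,255:375],None,fx=2.5,fy=2.5,interpolation=cv2.INTER_CUBIC))
cv2.imwrite("pics/s8.png",read_camera("side")[:,:,::-1])
cv2.imwrite("pics/t8.png",read_camera("top")[:,:,::-1])
E
```

```text
[0.5688 0.1417 0.2172] 0.07009952696321123
```

View pics/w8z.png

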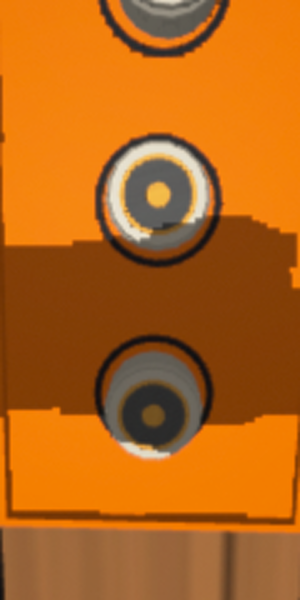

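View pics/s8.png

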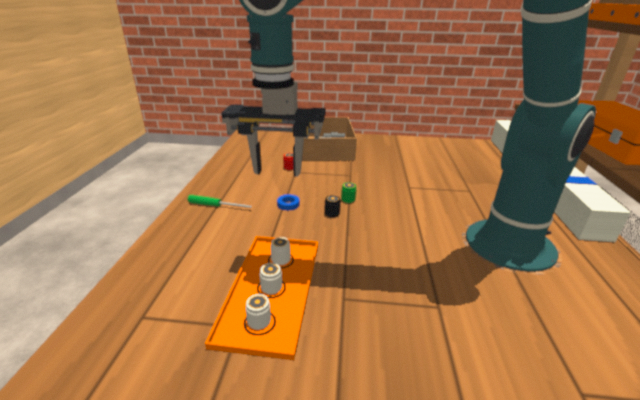

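```bash
python3 - <<'E'
from h import *
m=dict(camera_model("wrist")); m["cam_to_world"]=np.load("m8.npy")
f=lambda x,y:((x+.5)/2.5-.5+255,(y+.5)/2.5-.5+20)
for n,r,h in (("end",(154,393),(153,415.5)),("mid",(158.5,200),(158.5,194))):
    print(n,"ring",ray("wrist",f(*r),.004,m).round(4),"holder",ray("wrist",f(*h),.056,m).round(4))
E
```

```text
end ring [0.5705 0.1405 0.004 ] holder [0.5699 0.1399 0.056 ]
mid ring [0.5727 0.2358 0.004 ] holder [0.5722 0.2355 0.056 ]
```

Both are centred within about 1 mm, and the gripper is clear of them.

```bash
python3 -c "
from station import order,env
print(order.finish_job(), env.get_obs()['time'])"
```

```text
the job is handed in; nothing more can be done
the job is handed in; nothing more can be done
```

I placed the two white lampholders from the bench upright, mouth up, on the two free tray marks and handed the job in at about 19.6 s of the 53 s allowed. I didn't touch the one already at the end, or the black, red and green lampholders and the tape.

- **Centring:** in the last wrist picture, both sit within about 1 mm of their ring centres: the end mark by about 0.8 mm, the middle by about 0.6 mm.
- **Setting down:** each was already touching the tray floor when released. The second was pressed on with about 5 N; no other force reading went above that.
- **Last check:** the side picture shows all three standing upright, with the gripper open and about 15 cm above them.
- **Small disagreements:** the top and wrist cameras differed by 1–3 mm on where things stood. The arm also settled up to about 2 mm off its commanded position, so I shifted the first holder back by 1.5 mm before releasing it.

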